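# Fit the full drum in the stand

### The arm

A 6-joint arm with a two-finger parallel gripper is mounted at the origin on a cart in front of the work surface, level with it; the furniture and walls round the work are solid. World frame = base frame: x ahead of the robot, y to its left, z up, the work surface at z = 0. Lengths are in m, angles in rad, forces in N, time in s.
With the tool pointing down it reaches from about 0.25 to 0.775 m from the base axis. Payload 4 kg.
Tool frame: the origin (TCP) lies midway between the tips of the shut fingers; the grasp point (between the pads) lies 19 mm behind it (robot.tcp_to_grasp is the distance from the TCP to the grasp point, in m); z points along the fingers, y is the line along which they close (so a half turn about z gives the same grasp; the last joint's range is limited). The gripper opens to 94 mm and grips with 3 to 60 N. Pads are 16 mm wide; open, the fingers measure 119 mm over their backs; the gripper's body (75 mm by 177 mm) begins 78 mm behind the grasp point.
Start: joints at [1.173, 0.087, 1.371, -0, 1.684, -0.103], TCP at [0.16, 0.526, 0.206] pointing down, gripper open.
Joint ranges: [-3.1, 3.1], [-0.76, 2.03], [0.27, 2.55], [-1.08, 4.22], [0.17, 2.65], [-2.57, 2.57]. Speed limits (rad/s): [2.79, 2.79, 3.14, 3.14, 3.14, 3.14].

### API

Orientations are given as [roll, pitch, yaw] about the fixed x, y, z axes, in that order (R = Rz(yaw) Ry(pitch) Rx(roll)).
In Python, from bench import robot, viewer gives the robot as it stands. The module is installed in compiled form; this text tells all that it offers.
- The arm moves only by the shell command python3 -m handwheel 'ROWS' [OPENING]. ROWS is JSON, a list of rows, each a list of 6 numbers: the shift along the tool's x, y, z in units of 0.2 m (1.0 is 0.2 m), then the turn, a rotation vector about the tool's x, y, z in units of 30 degrees (1.0 is 30 degrees). In form: [[x, y, z, wx, wy, wz], ...]. A call has 1 to 10 rows; each row is the pose to reach, as a shift and turn from the pose commanded when the call began, along the tool's axes at that moment; what a row does not reach only later rows make up. A row lasts 1/12 s, in which the tool goes at most 41.7 mm and 7.16 degrees, less where a joint would pass 70% of its speed; a pose out of reach is approached as far as the arm can. A call with a number of a shift or a turn outside -1 to 1 is refused whole. A call with a gripper value outside its range is refused whole. OPENING is the gripper's target within -1 to 1 (shut at 1, half-way at 0, fully open at -1), set as the call begins (- or left out, the last holds). The fingers move at their own pace and stop on an object; the grip force is fixed at half the most. Time passes only in rows, so rows that repeat a pose let the fingers close. It gives the time, the measured TCP pose, the force, the opening and the grip force at its end, in the units of the state.
- robot.get_obs(): the state, without advancing time (a new reading comes with each control period).
- viewer.snapshot(name): name is "side" or "top"; returns the picture (420x560x3 uint8, red, green, blue); there is no depth.
- viewer.calibration(name): a dict with "fx", "fy", "cx", "cy" (pixels), "R" (3x3) and "t" (3): a world point X has camera coordinates R X + t. Camera axes: x right, y down, z forward; pixel columns grow to the right and rows downward; lengths in m; the calibration is good to about 2 mm. A picture is of the moment at which its call begins. calibration takes no time and is no camera call.
- robot.close_job(): hands the job in; it is judged then, once.
The state is a dict: "time": time; "joint_positions": joint angles; "qvel": joint speeds; "joint_torque": joint torques, N m; "tool_pos": TCP position; "ee_rot": TCP orientation; "wrist_force": force on the tool from outside, world axes, zero at the start; "wrist_torque": the same for the moment, N m; "width": finger opening in m; "finger_force": force on a finger pad.
Only numpy, scipy, OpenCV 4.12 (cv2) and the standard library are available. Lean on these libraries where they do the work, as an engineer would, in place of code of your own. Each camera call takes 0.05 s, during which the arm holds its last target. There are 200 camera calls.

### The job

One of the three identical closed drums in the sloping rack is full, the other two are empty. Find the full one by lifting them, and drop it into the slotted stand so that both axle ends sit at the bottom of their slots. Leave the two empty drums lying in the bays of the rack, and do not drop any drum on the bench or push the sanding block, tape roll and cap about.

Things in the scene. Friction and masses are not known exactly. Their poses are not given: they have to be found in the camera images.
- rack: fixed plywood rack, 322 mm long (y, about in line with the robot's ahead), 130 mm deep (x); origin on the bench under its middle. Its board rises 30 degrees toward the rack's +x (to the robot's right), surface 80 mm high at the origin, normal (-0.5, 0, 0.866) in the rack's frame. Three bays at rack y = -104, 0, 104 mm, parted by dividers 4 mm thick, 12 mm high, about 5 to 8 mm clear of the axle ends
- rack_bay (a point): where the centre of a drum lies when at rest in the middle bay (rack x -12, y 0, z 100.8 mm), axle along rack y, 24 mm off the board, against two 11 mm high chocks on its lower side. Between the chocks of a bay a 40 mm gap is free for a finger. The board is bare for 60 mm up-slope. A drum set down up to 15 mm up-slope rolls down to the chocks
- stand: fixed grey steel stand, base 95 x 110 mm (x, y), 8 mm thick; origin on the bench under its middle. Two cheeks 7 mm thick at stand y = -37.5 and 37.5 mm (68 mm between inner faces), 54 mm wide in x, 84 mm high. In each, at stand x = 0, an open-topped slot: 14 mm wide from its bottom at 55 mm up to 69 mm, flaring above to some 40 mm at the top
- stand_seat (a point): centre of a drum fully seated in the stand: stand (0, 0, 60 mm), axle along stand y, drum body between the cheeks with 4 mm to spare at each end
- drum_a: closed aluminium drum lying on its side: 48 mm diameter, 60 mm long, stub axles 10 mm thick and 14 mm long at both ends (88 mm in all). Looks the same as the other two. One drum is full, 0.38 to 0.60 kg in all; two are empty, 0.12 to 0.20 kg; names do not tell which. Contents have a few mm of play. Origin: the drum's centre; y axis along the axle (it may have rolled about it).
- drum_b: closed aluminium drum lying on its side: 48 mm diameter, 60 mm long, stub axles 10 mm thick and 14 mm long at both ends (88 mm in all). Looks the same as the other two. One drum is full, 0.38 to 0.60 kg in all; two are empty, 0.12 to 0.20 kg; names do not tell which. Contents have a few mm of play. Origin: the drum's centre; y axis along the axle (it may have rolled about it).
- drum_c: closed aluminium drum lying on its side: 48 mm diameter, 60 mm long, stub axles 10 mm thick and 14 mm long at both ends (88 mm in all). Looks the same as the other two. One drum is full, 0.38 to 0.60 kg in all; two are empty, 0.12 to 0.20 kg; names do not tell which. Contents have a few mm of play. Origin: the drum's centre; y axis along the axle (it may have rolled about it).
- block_center (a point): bystander: wooden sanding block 46 x 90 x 31 mm on the bench; this point is its centre
- tape_center (a point): bystander: roll of tape 69 mm across, 24 mm high, lying flat on the bench; this point is its centre
- cap_center (a point): bystander: black cylindrical cap 34 mm across, 36 mm high, on the bench; this point is its centre
Not all that is in view belongs to the job. Leave any pink or turquoise look-alike of the drum_a alone.

How it is judged:
At the end, for the whole second after the job is handed in: The full drum is down in both slots of the stand (centre within 6 mm x, 9 mm y, 5 mm height; axle within 0.12 rad; pressing on it with over 2.7 N); the other two lie against the chocks of rack bays (within 8 mm x, 7 mm height, 0.15 rad). All at rest ((((x of drum_a in the frame of stand between -0.006 and 0.006 m and y of drum_a in the frame of stand between -0.009 and 0.009 m and z of drum_a in the frame of stand between 0.054 and 0.065 m and angle between the y axis of drum_a and the y axis of stand, either way round below 0.12 rad and contact force between drum_a and stand above 2.7 N) and (x of drum_b in the frame of rack between -0.02 and -0.004 m and y of drum_b in the frame of rack between -0.125 and 0.125 m and z of drum_b in the frame of rack between 0.094 and 0.108 m and angle between the y axis of drum_b and the y axis of rack, either way round below 0.15 rad) and (x of drum_c in the frame of rack between -0.02 and -0.004 m and y of drum_c in the frame of rack between -0.125 and 0.125 m and z of drum_c in the frame of rack between 0.094 and 0.108 m and angle between the y axis of drum_c and the y axis of rack, either way round below 0.15 rad) and linear speed of each of drum_a, drum_b, drum_c below 0.02 m/s) or ((x of drum_b in the frame of stand between -0.006 and 0.006 m and y of drum_b in the frame of stand between -0.009 and 0.009 m and z of drum_b in the frame of stand between 0.054 and 0.065 m and angle between the y axis of drum_b and the y axis of stand, either way round below 0.12 rad and contact force between drum_b and stand above 2.7 N) and (x of drum_a in the frame of rack between -0.02 and -0.004 m and y of drum_a in the frame of rack between -0.125 and 0.125 m and z of drum_a in the frame of rack between 0.094 and 0.108 m and angle between the y axis of drum_a and the y axis of rack, either way round below 0.15 rad) and (x of drum_c in the frame of rack between -0.02 and -0.004 m and y of drum_c in the frame of rack between -0.125 and 0.125 m and z of drum_c in the frame of rack between 0.094 and 0.108 m and angle between the y axis of drum_c and the y axis of rack, either way round below 0.15 rad) and linear speed of each of drum_a, drum_b, drum_c below 0.02 m/s) or ((x of drum_c in the frame of stand between -0.006 and 0.006 m and y of drum_c in the frame of stand between -0.009 and 0.009 m and z of drum_c in the frame of stand between 0.054 and 0.065 m and angle between the y axis of drum_c and the y axis of stand, either way round below 0.12 rad and contact force between drum_c and stand above 2.7 N) and (x of drum_a in the frame of rack between -0.02 and -0.004 m and y of drum_a in the frame of rack between -0.125 and 0.125 m and z of drum_a in the frame of rack between 0.094 and 0.108 m and angle between the y axis of drum_a and the y axis of rack, either way round below 0.15 rad) and (x of drum_b in the frame of rack between -0.02 and -0.004 m and y of drum_b in the frame of rack between -0.125 and 0.125 m and z of drum_b in the frame of rack between 0.094 and 0.108 m and angle between the y axis of drum_b and the y axis of rack, either way round below 0.15 rad) and linear speed of each of drum_a, drum_b, drum_c below 0.02 m/s))); the robot touches nothing.
It fails at once if a drum dropped on the bench or floor (height (world z) of any of drum_a, drum_b, drum_c below 0.04 m).
It fails at once if a bystander (sanding block, tape roll, cap) pushed more than 30 mm (distance of any of block_center, tape_center, cap_center from where it was at the start of the episode above 0.03 m).
It also fails if it takes over 72 s, if anything falls off the work surface, if the arm or the gripper's body presses on something with over 40 N, if the wrist force passes 120 N, or if a joint passes its speed limit or range.

## Working session

There is one attempt and no reset: what is moved stays moved. The work goes in short steps, Python scripts to look and compute and a shell command to move; the robot and the scene stay as the last step left them, time stands still between calls to the robot, and variables do not carry over. Pictures are saved under pics/ and viewed, at most 10 in all, crops included, and the job is handed in when it is done.

```bash
mkdir -p pics
python3 - <<'E'
from bench import robot, viewer
import cv2
for n in("top","side"):
    im=viewer.snapshot(n); cv2.imwrite(f"pics/{n}0.png",im[:,:,::-1])
    c=viewer.calibration(n); print(n,c)
o=robot.get_obs(); print(o)
E
```

```text
top {'fx': 487.81253425083577, 'fy': 487.81253425083577, 'cx': 282.5865777844557, 'cy': 207.15575959014512, 'R': array([[ 0.01143815, -0.99962801, -0.02475918],
       [-0.99266389, -0.00837099, -0.12061646],
       [ 0.12036433,  0.02595717, -0.99239037]]), 't': array([-0.00771188,  0.53311937,  1.18164904])}
side {'fx': 391.49535365020336, 'fy': 391.49535365020336, 'cx': 285.85591166022095, 'cy': 211.01271332130864, 'R': array([[-0.99572127,  0.09237197,  0.00256487],
       [ 0.03560211,  0.40908981, -0.91179933],
       [-0.08527396, -0.90780667, -0.41062806]]), 't': array([0.50266614, 0.06226572, 0.96873147])}
{'time': 0.1, 'joint_positions': array([ 1.17290335e+00,  8.78749193e-02,  1.37207163e+00, -9.66272261e-06,
        1.68361256e+00, -1.03085269e-01]), 'qvel': array([-9.24655251e-04, -1.10676945e-03, -3.27822967e-03, -8.18793937e-05,
       -6.90884946e-04, -7.84948545e-05]), 'joint_torque': array([ 1.81104890e-03, -3.41250515e+01, -3.03302479e+01,  7.20014283e-02,
        3.05209262e-02, -1.08559800e-04]), 'tool_pos': array([0.15961479, 0.5258179 , 0.20444058]), 'ee_rot': array([-3.13963565e+00, -1.92801384e-04,  2.84678368e+00]), 'wrist_force': array([-0.10433652,  0.02046743,  0.70348457]), 'wrist_torque': array([0.01012808, 0.02824424, 0.04593884]), 'finger_force': 0.0, 'width': 0.09402646127388574}
```

View pics/top0.png

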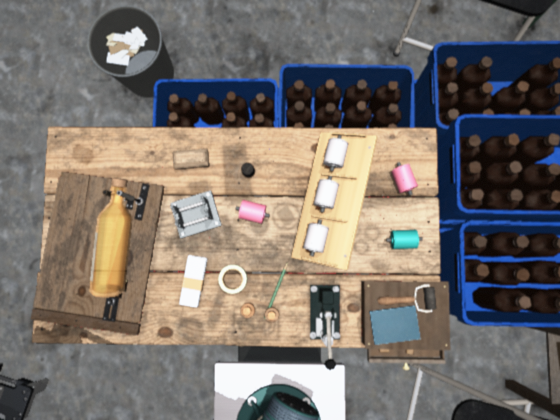

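View pics/side0.png

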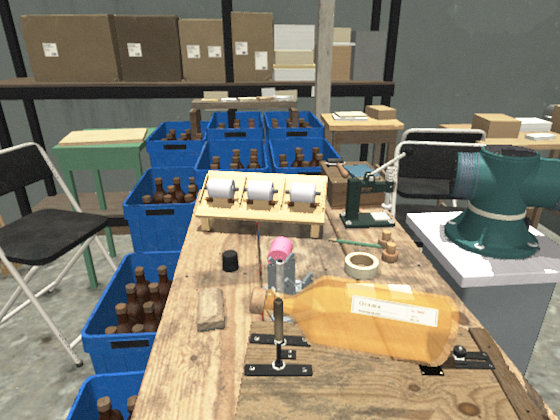

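```bash
cat > h.py <<'E'
import numpy as np, cv2
from bench import robot, viewer
from scipy.spatial.transform import Rotation as Ro
def proj(n,X):
    c=viewer.calibration(n); p=np.atleast_2d(X)@np.array(c["R"]).T+c["t"]
    return np.c_[c["fx"]*p[:,0]/p[:,2]+c["cx"],c["fy"]*p[:,1]/p[:,2]+c["cy"]]
def back(n,uv,z):
    c=viewer.calibration(n);R=np.array(c["R"]);o=-R.T@c["t"];out=[]
    for u,v in np.atleast_2d(uv):
        d=R.T@[(u-c["cx"])/c["fx"],(v-c["cy"])/c["fy"],1]; out.append(o+d*(z-o[2])/d[2])
    return np.array(out)
E
python3 - <<'E'
from h import *
a=cv2.imread("pics/top0.png"); s=cv2.imread("pics/side0.png")
r=cv2.resize(a[125:275,290:380],None,fx=4,fy=4,interpolation=cv2.INTER_CUBIC)
t=cv2.resize(a[185:245,165:275],None,fx=4,fy=4,interpolation=cv2.INTER_CUBIC)
u=cv2.resize(s[165:245,190:336],None,fx=3,fy=3,interpolation=cv2.INTER_CUBIC)
o=np.zeros((600,800,3),np.uint8);o[:,:360]=r;o[:240,360:]=t;o[260:500,360:798]=u
cv2.imwrite("pics/crop.png",o)
print(proj("top",[[.16,.526,.206],[0,0,0]]),proj("side",[[.16,.526,.206]]))
print(back("top",[[337,152],[326,194],[316,239]],.1),back("top",[[195,214]],.06))
E
```

```text
[[ 23.36093346 373.78438928]
 [279.4029322  427.23998406]] [[676.82807212 305.96237791]]
[[ 0.65794102 -0.13190118  0.1       ]
 [ 0.55695535 -0.10590837  0.1       ]
 [ 0.45099643 -0.08277234  0.1       ]] [[0.51118919 0.21022882 0.06      ]]
```

View pics/crop.png

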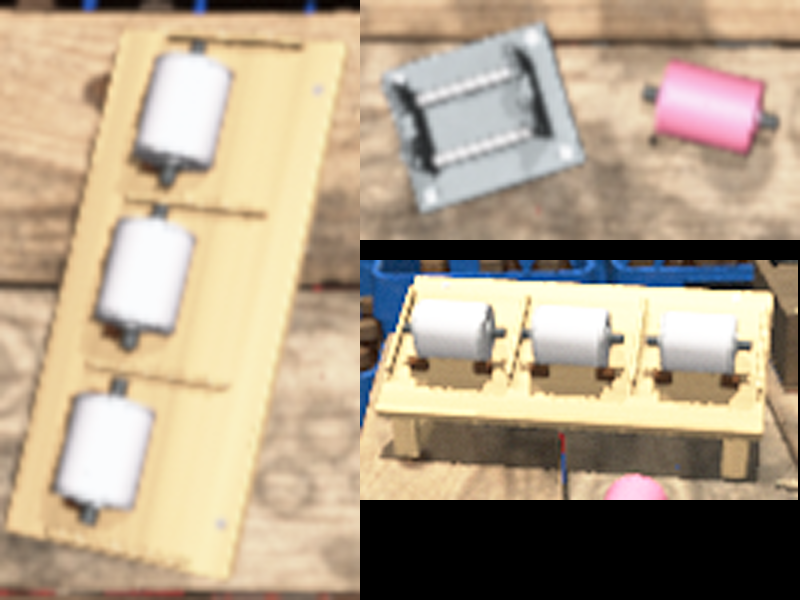

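```bash
cat >> h.py <<'E'
def rz(a): return Ro.from_euler('z',a).as_matrix()
def W(p,X): return np.atleast_2d(X)@rz(p[2]).T+[p[0],p[1],0]
E
python3 - <<'E'
from h import *
from scipy.optimize import least_squares as ls
T=lambda l:np.array(l)/4+[290,125]
S=lambda l:(np.array(l)-[360,260])/3+[190,165]
q=65*np.tan(np.pi/6)
corn=np.array([[-65,161,80-q],[65,161,80+q],[-65,-161,80-q],[65,-161,80+q]])/1e3
ct=T([[120,30],[345,45],[8,532],[228,578]])
dt=T([[198,42],[166,185],[160,207],[130,347],[121,380],[89,522]])
ds=S([[405,328],[503,333],[526,338],[620,339],[650,344],[748,345]])
def dr(d): return np.array([[-12,y+o+e,100.8] for y,o in zip((104,0,-104),d*1e3) for e in(44,-44)])/1e3
def f(p):
    D=W(p[:3],dr(p[3:6]))
    return np.r_[(proj("top",W(p[:3],corn))-ct).ravel()*.5,(proj("top",D)-dt).ravel(),(proj("side",D)-ds).ravel()]
r=ls(f,[.555,-.1,-.25,0,0,0]);print("rack",r.x,"\n",r.fun.reshape(-1,2).round(1))
print("drums",W(r.x[:3],np.array([[-12,y+o*1e3,100.8] for y,o in zip((104,0,-104),r.x[3:])])/1e3))
b=((np.array([[382,75],[545,22],[583,160],[425,212]])-[360,0])/4+[165,185])
bc=np.array([[-47.5,55,8],[-47.5,-55,8],[47.5,-55,8],[47.5,55,8]])/1e3*[-1,1,1]
g=lambda p:(proj("top",W(p,bc))-b).ravel()
s=ls(g,[.51,.21,0]);print("stand",s.x,s.fun.reshape(-1,2).round(1))
print("cheektops",(proj("top",W(s.x,np.array([[x,y,84] for y in(37.5,-37.5) for x in(27,-27)])/1e3))-[165,185])*4+[360,0])
for n,u in(("pink",[252,212]),("cap",[248,170]),("block",[190,158]),("tape",[232,279]),("bottle",[115,240]),("bneck",[120,197])): print(n,back("top",[u],.03)[0])
E
```

```text
rack [ 5.52053321e-01 -1.17678108e-01 -1.78941604e+00 -5.42318130e-04
  2.37384324e-03  1.36234400e-03] 
 [[-1.1 -0.4]
 [-1.3 -0.7]
 [-1.6 -0.3]
 [-1.4  0.2]
 [ 0.  -0.3]
 [ 0.  -0.6]
 [ 0.3 -0.8]
 [-0.3  0.3]
 [ 0.3 -0.9]
 [-0.   0.5]
 [-0.1 -0.8]
 [ 1.1 -0.8]
 [-1.4 -2.2]
 [ 2.  -0.9]
 [-1.2 -2.2]
 [ 1.7 -0.8]]
drums [[ 0.65565107 -0.12840189  0.1008    ]
 [ 0.55697325 -0.10647858  0.1008    ]
 [ 0.45446126 -0.08370343  0.1008    ]]
stand [0.51613625 0.21863834 0.32298163] [[-0.4 -0.5]
 [-0.1 -0.4]
 [ 1.2  0.3]
 [-0.7  0.6]]
cheektops [[385.63267768  80.0043962 ]
 [410.88399205 165.53437415]
 [505.05269649  41.59295976]
 [530.9602958  126.82979961]]
pink [0.52062236 0.07380146 0.03      ]
cap [0.62703641 0.0859284  0.03      ]
block [0.65701533 0.23393525 0.03      ]
tape [0.35470709 0.1198478  0.03      ]
bottle [0.44740518 0.41474024 0.03      ]
bneck [0.55575827 0.40779487 0.03      ]
```

```bash
cat >> h.py <<'E'
RACK=[.5520,-.1177,-1.7894]; STAND=[.5161,.2186,.3230]
DR=np.array([[.6557,-.1284,.1008],[.5570,-.1065,.1008],[.4545,-.0837,.1008]])
_z=np.array([.5,0,-.866]);_x=np.array([0,-1,0]);RT=rz(RACK[2])@np.c_[_x,np.cross(_z,_x),_z]
def down(yaw): return Ro.from_euler('xyz',[np.pi,0,yaw]).as_matrix()
def cur():
    o=robot.get_obs(); return np.array(o["tool_pos"]),Ro.from_euler('xyz',o["ee_rot"]).as_matrix()
def rackpose(D,h,R=None): R=RT if R is None else R; return D+(.019-h)*R[:,2],R
def plan(*wps):
    p,R=cur()
    for P,Q in wps:
        s=R.T@(P-p)/.2; w=Ro.from_matrix(R.T@Q).as_rotvec()/np.radians(30)
        k=int(np.ceil(max(abs(np.r_[s,w]).max(),np.linalg.norm(s),np.linalg.norm(w))))or 1
        for i in range(k):
            Rn=R@Ro.from_rotvec(w*np.radians(30)/k).as_matrix(); pn=p+(P-p)/(k-i)
            r=np.r_[R.T@(pn-p)/.2,w/k]; n=max(np.linalg.norm(r[:3])*.2/.0417,np.linalg.norm(r[3:])*30/7.16)
            print(r.round(3).tolist(),"rows>=%.1f"%n); p,R=pn,Rn
        print("--")
E
python3 - <<'E'
from h import *
print(RT.round(2).tolist())
plan((np.array([.36,.25,.33]),down(2.92)),rackpose(DR[1],.12),rackpose(DR[1],.0))
E
```

```text
[[-0.98, 0.19, -0.11], [0.22, 0.85, -0.49], [0.0, -0.5, -0.87]]
[-0.68, -0.515, -0.313, -0.002, -0.0, -0.07] rows>=4.4
[-0.66, -0.539, -0.313, -0.002, -0.0, -0.07] rows>=4.4
--
[-0.676, -0.635, 0.354, 0.5, -0.001, -0.003] rows>=4.8
[-0.675, -0.523, 0.507, 0.5, -0.001, -0.003] rows>=4.8
--
[0.0, 0.0, 0.6, -0.0, -0.0, 0.0] rows>=2.9
--
```

```bash
python3 -m handwheel '[[-0.68,-0.515,-0.31,0,0,-0.07],[-0.68,-0.515,-0.31,0,0,-0.07],[-0.68,-0.515,-0.31,0,0,-0.07],[-0.68,-0.515,-0.31,0,0,-0.07],[-0.68,-0.515,-0.31,0,0,-0.07]]' -1
python3 -m handwheel '[[-0.66,-0.54,-0.31,0,0,-0.07],[-0.66,-0.54,-0.31,0,0,-0.07],[-0.66,-0.54,-0.31,0,0,-0.07],[-0.66,-0.54,-0.31,0,0,-0.07],[-0.66,-0.54,-0.31,0,0,-0.07],[-0.66,-0.54,-0.31,0,0,-0.07],[-0.66,-0.54,-0.31,0,0,-0.07]]'
python3 - <<'E'
from h import *
plan(rackpose(DR[1],.12))
E
```

```text
time: 0.52
tool_pos: [0.2624, 0.3854, 0.2697]
ee_rot: [3.14, 0.003, 2.88]
wrist_force: [-0.3, -0.5, 0.3]
width: 0.0939
finger_force: 0.0
time: 1.1
tool_pos: [0.3603, 0.2498, 0.3292]
ee_rot: [3.141, -0.001, 2.918]
wrist_force: [-0.1, 1.1, 0.0]
width: 0.0942
finger_force: 0.0
[-0.677, -0.633, 0.352, 0.5, -0.002, -0.004] rows>=4.8
[-0.675, -0.522, 0.505, 0.5, -0.002, -0.004] rows>=4.8
--
```

```bash
python3 -m handwheel '[[-0.676,-0.634,0.352,0.5,0,0],[-0.676,-0.634,0.352,0.5,0,0],[-0.676,-0.634,0.352,0.5,0,0],[-0.676,-0.634,0.352,0.5,0,0],[-0.676,-0.634,0.352,0.5,0,0],[-0.676,-0.634,0.352,0.5,0,0]]'
python3 -m handwheel '[[-0.675,-0.522,0.505,0.5,0,0],[-0.675,-0.522,0.505,0.5,0,0],[-0.675,-0.522,0.505,0.5,0,0],[-0.675,-0.522,0.505,0.5,0,0],[-0.675,-0.522,0.505,0.5,0,0],[-0.675,-0.522,0.505,0.5,0,0],[-0.675,-0.522,0.505,0.5,0,0],[-0.675,-0.522,0.505,0.5,0,0]]'
python3 - <<'E'
from h import *
plan(rackpose(DR[1],.12),rackpose(DR[1],.04));print(robot.get_obs()["joint_positions"].round(2))
im=viewer.snapshot("side")
print(proj("side",[cur()[0]]))
cv2.imwrite("pics/s1.png",cv2.resize(im[90:250,180:380,::-1],None,fx=3,fy=3,interpolation=cv2.INTER_CUBIC))
E
```

```text
time: 1.6
tool_pos: [0.4641, 0.0945, 0.2541]
ee_rot: [-2.875, -0.007, 2.918]
wrist_force: [-0.4, 0.5, -0.3]
width: 0.0943
finger_force: 0.0
time: 2.27
tool_pos: [0.5675, -0.0548, 0.1884]
ee_rot: [-2.619, -0.001, 2.922]
wrist_force: [0.7, -0.2, 0.4]
width: 0.0941
finger_force: 0.0
[-0.005, -0.009, 0.006, 0.002, -0.002, -0.001] rows>=0.1
--
[-0.0, 0.0, 0.4, 0.0, 0.0, 0.0] rows>=1.9
--
[ 0.1   0.26  1.3  -0.5   1.74 -1.3 ]
[[256.36995517 161.72569357]]
```

View pics/s1.png

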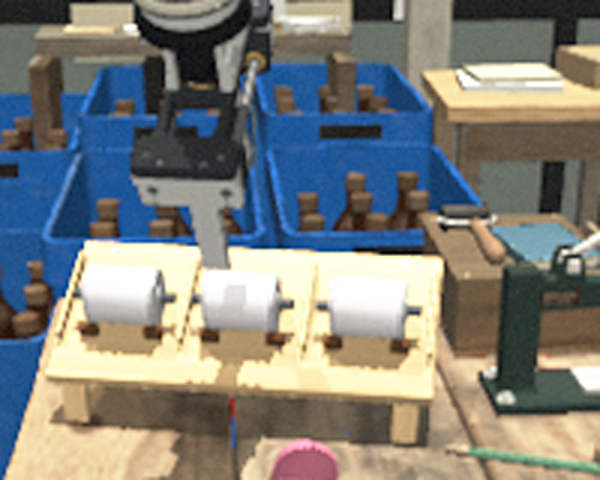

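Run:
```python
from h import *
p,R=cur()
P=lambda n,X:print(n,((proj("side",[X])-[180,90])*3).round())
P("tip near",p+R[:,1]*.05);P("tip final",p+R[:,1]*.05+R[:,2]*.12)
P("drum",DR[1]);P("drum ends+",W(RACK,[[-.012,.0464,.1008]])[0]);P("drum ends-",W(RACK,[[-.012,-.0416,.1008]])[0])
P("chock gap",W(RACK,[[-.04,0,.075]])[0])
```

```text
tip near [[219. 265.]]
tip final [[237. 361.]]
drum [[244. 299.]]
drum ends+ [[192. 296.]]
drum ends- [[296. 301.]]
chock gap [[241. 341.]]
```

```bash
python3 -m handwheel '[[0.015,-0.009,0.2,0,0,0],[0.015,-0.009,0.4,0,0,0],[0.015,-0.009,0.5,0,0,0],[0.015,-0.009,0.5,0,0,0]]'
python3 - <<'E'
from h import *
im=viewer.snapshot("side")
cv2.imwrite("pics/s2.png",cv2.resize(im[130:230,180:350,::-1],None,fx=4,fy=4,interpolation=cv2.INTER_CUBIC))
plan(rackpose(DR[1],.0))
E
```

```text
time: 2.65
tool_pos: [0.55, -0.106, 0.0989]
ee_rot: [-2.617, -0.008, 2.92]
wrist_force: [-1.5, -0.3, -0.3]
width: 0.0941
finger_force: 0.0
[-0.026, 0.003, 0.099, -0.0, -0.008, -0.0] rows>=0.5
--
```

View pics/s2.png

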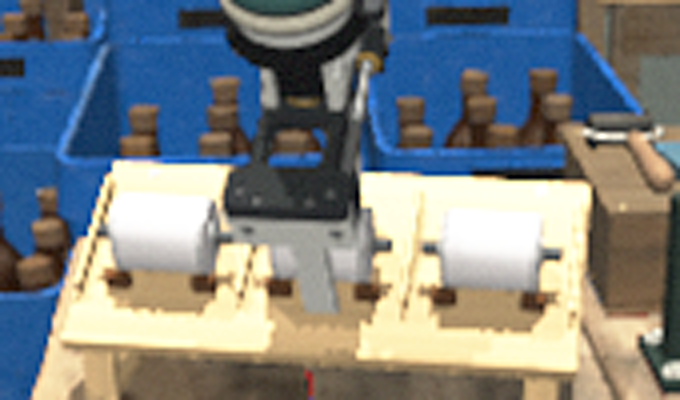

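```bash
python3 -m handwheel '[[0,0.003,0.05,0,0,0],[0,0.003,0.085,0,0,0],[0,0.003,0.085,0,0,0]]'
python3 -m handwheel '[[0,0,0,0,0,0],[0,0,0,0,0,0],[0,0,0,0,0,0],[0,0,0,0,0,0],[0,0,0,0,0,0],[0,0,0,0,0,0]]' 1
```

```text
time: 2.95
tool_pos: [0.5522, -0.1138, 0.0881]
ee_rot: [-2.618, 0.001, 2.921]
wrist_force: [-1.1, 0.1, 0.6]
width: 0.0944
finger_force: 0.0
time: 3.45
tool_pos: [0.552, -0.1142, 0.088]
ee_rot: [-2.618, 0.0, 2.92]
wrist_force: [0.4, -0.2, -0.3]
width: 0.0575
finger_force: 0.0
```

```bash
python3 -m handwheel '[[0,0,0,0,0,0],[0,0,0,0,0,0],[0,0,0,0,0,0],[0,0,0,0,0,0]]' 1
python3 -m handwheel '[[0,0,-0.05,0,0,0],[0,0,-0.1,0,0,0],[0,0,-0.15,0,0,0],[0,0,-0.15,0,0,0],[0,0,-0.15,0,0,0],[0,0,-0.15,0,0,0]]'
python3 -m handwheel '[[0,0,0,0,0,0]]';python3 -m handwheel '[[0,0,0,0,0,0]]'
```

```text
time: 3.78
tool_pos: [0.552, -0.1142, 0.0878]
ee_rot: [-2.618, 0.0, 2.92]
wrist_force: [-0.3, 0.8, 0.6]
width: 0.0469
finger_force: 30.0
time: 4.28
tool_pos: [0.5553, -0.0994, 0.1139]
ee_rot: [-2.618, 0.0, 2.92]
wrist_force: [0.6, 0.2, -1.3]
width: 0.0473
finger_force: 30.0
time: 4.37
tool_pos: [0.5549, -0.0996, 0.1133]
ee_rot: [-2.618, -0.001, 2.92]
wrist_force: [-0.5, 0.3, -1.5]
width: 0.0474
finger_force: 30.0
time: 4.45
tool_pos: [0.5548, -0.0997, 0.1132]
ee_rot: [-2.618, -0.001, 2.92]
wrist_force: [0.3, 0.1, -0.9]
width: 0.0472
finger_force: 30.0
```

```bash
python3 -m handwheel '[[0,0,0.08,0,0,0],[0,0,0.15,0,0,0],[0,0,0.15,0,0,0],[0,0,0.15,0,0,0]]'
python3 -m handwheel '[[0,0,0,0,0,0],[0,0,0,0,0,0],[0,0,0,0,0,0],[0,0,0,0,0,0],[0,0,0,0,0,0],[0,0,0,0,0,0],[0,0,0,0,0,0],[0,0,0,0,0,0]]' -1
python3 -m handwheel '[[0,0,-0.1,0,0,0],[0,0,-0.2,0,0,0],[0.1,0,-0.2,0,0,0],[0.25,0,-0.2,0,0,0],[0.4,0,-0.2,0,0,0],[0.52,0,-0.2,0,0,0],[0.52,0,-0.2,0,0,0],[0.52,0,-0.1,0,0,0],[0.52,0,0,0,0,0],[0.52,0,0,0,0,0]]'
python3 - <<'E'
from h import *
im=viewer.snapshot("side")
cv2.imwrite("pics/s3.png",cv2.resize(im[130:230,180:350,::-1],None,fx=4,fy=4,interpolation=cv2.INTER_CUBIC))
plan(rackpose(DR[2],.0))
E
```

```text
time: 4.78
tool_pos: [0.5513, -0.1145, 0.0872]
ee_rot: [-2.618, -0.002, 2.919]
wrist_force: [-1.1, -0.0, -1.5]
width: 0.0474
finger_force: 30.0
time: 5.45
tool_pos: [0.5519, -0.1142, 0.0879]
ee_rot: [-2.618, 0.0, 2.92]
wrist_force: [-0.2, 0.2, 0.6]
width: 0.0934
finger_force: 0.0
time: 6.28
tool_pos: [0.4484, -0.0923, 0.085]
ee_rot: [-2.617, -0.005, 2.919]
wrist_force: [-0.3, -0.2, -0.2]
width: 0.0942
finger_force: 0.0
[-0.016, 0.004, 0.01, -0.001, -0.009, -0.003] rows>=0.1
--
```

View pics/s3.png

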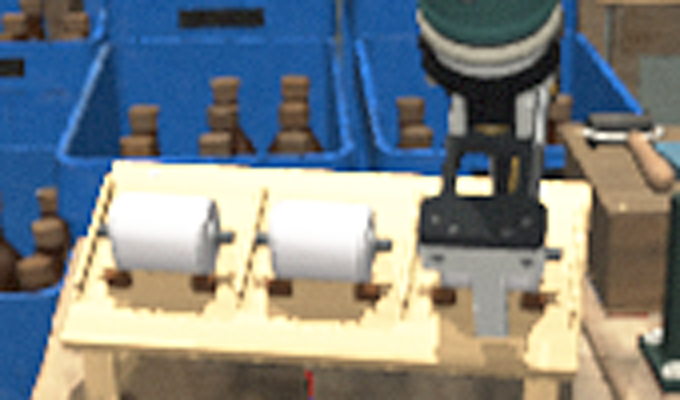

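Middle drum is back on its chocks and weighs about 1.2 N, so it is empty. The finger sits between the chocks of the near bay (tip 490,325; chocks 443 and 534).

```bash
python3 -m handwheel '[[0,0,0,0,0,0],[0,0,0,0,0,0],[0,0,0,0,0,0],[0,0,0,0,0,0],[0,0,0,0,0,0],[0,0,0,0,0,0],[0,0,0,0,0,0],[0,0,0,0,0,0],[0,0,0,0,0,0],[0,0,0,0,0,0]]' 1
python3 -m handwheel '[[0,0,-0.05,0,0,0],[0,0,-0.1,0,0,0],[0,0,-0.15,0,0,0],[0,0,-0.15,0,0,0],[0,0,-0.15,0,0,0],[0,0,-0.15,0,0,0]]'
python3 -m handwheel '[[0,0,0,0,0,0]]';python3 -m handwheel '[[0,0,0,0,0,0]]'
```

```text
time: 7.17
tool_pos: [0.4507, -0.0909, 0.0878]
ee_rot: [-2.619, 0.0, 2.92]
wrist_force: [1.0, 3.0, 1.4]
width: 0.0473
finger_force: 30.0
time: 7.67
tool_pos: [0.4536, -0.0766, 0.1136]
ee_rot: [-2.618, -0.0, 2.92]
wrist_force: [0.7, -0.3, -3.7]
width: 0.0471
finger_force: 30.0
time: 7.75
tool_pos: [0.4533, -0.0768, 0.1133]
ee_rot: [-2.618, -0.001, 2.92]
wrist_force: [0.2, -0.5, -4.5]
width: 0.0472
finger_force: 30.0
time: 7.83
tool_pos: [0.4533, -0.0769, 0.1132]
ee_rot: [-2.618, -0.001, 2.92]
wrist_force: [-1.1, 0.0, -4.5]
width: 0.0473
finger_force: 30.0
```

```bash
cat >> h.py <<'E'
OFF=np.array([-.002,0,-.0152]);RS=down(STAND[2]+np.pi/2)
def stand(z,off=OFF,dx=0,dy=0): return W(STAND,[[dx,dy,z]])[0]-RS@off,RS
E
python3 - <<'E'
from h import *
p,R=cur()
plan((np.array([.47,.0,.24]),R),stand(.17))
E
```

```text
[0.004, 0.024, -0.746, 0.0, 0.0, 0.0] rows>=3.6
--
[0.007, 0.396, -0.065, -0.304, 0.17, 0.638] rows>=3.0
[0.14, 0.376, 0.004, -0.304, 0.17, 0.638] rows>=3.0
[0.251, 0.303, 0.076, -0.304, 0.17, 0.638] rows>=3.0
--
```

```bash
python3 -m handwheel '[[0,0,-0.12,0,0,0],[0,0,-0.26,0,0,0],[0,0.01,-0.4,0,0,0],[0,0.02,-0.55,0,0,0],[0,0.024,-0.67,0,0,0],[0,0.024,-0.746,0,0,0],[0,0.024,-0.746,0,0,0]]'
python3 -m handwheel '[[0,0.06,-0.01,-0.05,0.03,0.1],[0,0.16,-0.02,-0.12,0.07,0.25],[0,0.26,-0.04,-0.2,0.11,0.42],[0,0.34,-0.06,-0.26,0.15,0.55],[0.007,0.396,-0.065,-0.3,0.17,0.638],[0.007,0.396,-0.065,-0.3,0.17,0.638]]'
python3 -m handwheel '[[0.02,0.06,0,-0.05,0.03,0.1],[0.05,0.15,0,-0.12,0.07,0.25],[0.09,0.25,0,-0.2,0.11,0.42],[0.12,0.32,0,-0.26,0.15,0.55],[0.14,0.376,0.004,-0.3,0.17,0.638],[0.14,0.376,0.004,-0.3,0.17,0.638]]'
python3 - <<'E'
from h import *
plan(stand(.17))
E
```

```text
time: 8.42
tool_pos: [0.4728, 0.0013, 0.2437]
ee_rot: [-2.621, 0.006, 2.922]
wrist_force: [0.5, -0.7, -5.1]
width: 0.0472
finger_force: 30.0
time: 8.92
tool_pos: [0.4856, 0.0735, 0.2098]
ee_rot: [-2.785, 0.059, 2.58]
wrist_force: [-0.6, -0.6, -3.9]
width: 0.0469
finger_force: 30.0
time: 9.42
tool_pos: [0.5004, 0.1465, 0.1819]
ee_rot: [-2.965, 0.063, 2.235]
wrist_force: [-1.3, -1.1, -5.3]
width: 0.0473
finger_force: 30.0
[0.253, 0.304, 0.067, -0.314, 0.175, 0.639] rows>=3.1
--
```

```bash
python3 -m handwheel '[[0.04,0.05,0.01,-0.05,0.03,0.1],[0.1,0.12,0.02,-0.12,0.07,0.25],[0.16,0.2,0.04,-0.2,0.11,0.42],[0.21,0.26,0.055,-0.26,0.15,0.55],[0.253,0.304,0.067,-0.314,0.175,0.639],[0.253,0.304,0.067,-0.314,0.175,0.639],[0.253,0.304,0.067,-0.314,0.175,0.639]]'
python3 - <<'E'
from h import *
plan(stand(.11))
a=viewer.snapshot("top")[:,:,::-1];s=viewer.snapshot("side")[:,:,::-1]
o=np.zeros((600,800,3),np.uint8)
o[:600,:400]=cv2.resize(a[170:270,160:227],(400,600),interpolation=cv2.INTER_CUBIC)
o[:600,400:]=cv2.resize(s[190:310,240:320],(400,600),interpolation=cv2.INTER_CUBIC)
cv2.imwrite("pics/t4.png",o)
E
```

```text
time: 10.0
tool_pos: [0.5157, 0.2195, 0.1562]
ee_rot: [-3.141, 0.003, 1.896]
wrist_force: [-0.4, -0.8, -4.1]
width: 0.0474
finger_force: 30.0
[0.006, 0.0, 0.307, -0.0, 0.005, 0.004] rows>=1.5
--
```

View pics/t4.png

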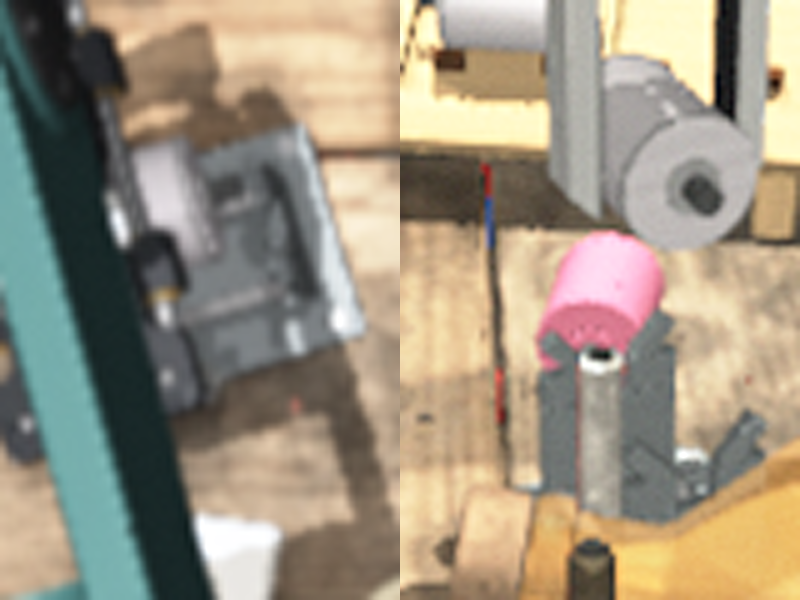

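Run:
```python
from h import *
P=lambda n,X:print(n,((proj("side",[X])-[240,190])*5+[400,0]).round(),((proj("top",[X])-[160,170])*6).round())
for y in(.041,.034,-.034,-.041):
  for x in(-.027,-.02,.02,.027): P((x,y),W(STAND,[[x,y,.084]])[0])
P("slotbot f",W(STAND,[[0,.041,.055]])[0])
p,R=cur();c=p+R@OFF
P("axle f",c+R[:,0]*.044);P("axle b",c-R[:,0]*.044);P("bodyface f",c+R[:,0]*.03);P("bodyface b",c-R[:,0]*.03)
for x,y in((-47.5,-55),(47.5,-55),(47.5,55)):P(("base",x,y),W(STAND,[[x/1e3,y/1e3,.008]])[0])
```

```text
(-0.027, 0.041) [[777. 411.]] [[ 98. 341.]]
(-0.02, 0.041) [[759. 416.]] [[ 93. 324.]]
(0.02, 0.041) [[652. 443.]] [[ 65. 229.]]
(0.027, 0.041) [[632. 448.]] [[ 60. 213.]]
(-0.027, 0.034) [[768. 401.]] [[115. 336.]]
(-0.02, 0.034) [[750. 406.]] [[110. 319.]]
(0.02, 0.034) [[643. 432.]] [[ 82. 224.]]
(0.027, 0.034) [[624. 437.]] [[ 77. 207.]]
(-0.027, -0.034) [[683. 310.]] [[278. 283.]]
(-0.02, -0.034) [[666. 313.]] [[273. 266.]]
(0.02, -0.034) [[567. 336.]] [[244. 172.]]
(0.027, -0.034) [[549. 340.]] [[239. 155.]]
(-0.027, -0.041) [[675. 301.]] [[295. 278.]]
(-0.02, -0.041) [[658. 305.]] [[290. 261.]]
(0.02, -0.041) [[559. 327.]] [[261. 166.]]
(0.027, -0.041) [[542. 330.]] [[256. 150.]]
slotbot f [[704. 501.]] [[ 97. 284.]]
axle f [[712. 198.]] [[ 14. 252.]]
axle b [[602.  94.]] [[242. 179.]]
bodyface f [[693. 180.]] [[ 50. 240.]]
bodyface b [[618. 110.]] [[205. 190.]]
('base', -47.5, -55) [[705. 439.]] [[372. 332.]]
('base', 47.5, -55) [[482. 495.]] [[307. 120.]]
('base', 47.5, 55) [[593. 673.]] [[ 61. 200.]]
```

```bash
python3 -m handwheel '[[0.003,0,0.1,0,0,0],[0.006,0,0.2,0,0,0],[0.006,0,0.3,0,0,0],[0.006,0,0.33,0,0,0],[0.006,0,0.33,0,0,0]]'
python3 -m handwheel '[[0,0,0.03,0,0,0],[0,0,0.06,0,0,0],[0,0,0.06,0,0,0]]'
python3 - <<'E'
from h import *
plan(stand(.08),stand(.065))
a=viewer.snapshot("top")[:,:,::-1];s=viewer.snapshot("side")[:,:,::-1]
o=np.zeros((600,800,3),np.uint8)
o[:600,:400]=cv2.resize(a[170:270,160:227],(400,600),interpolation=cv2.INTER_CUBIC)
o[:600,400:]=cv2.resize(s[190:310,240:320],(400,600),interpolation=cv2.INTER_CUBIC)
cv2.imwrite("pics/t5.png",o)
E
```

```text
time: 10.52
tool_pos: [0.5149, 0.2212, 0.0886]
ee_rot: [-3.139, 0.001, 1.894]
wrist_force: [-0.2, 0.4, -4.3]
width: 0.047
finger_force: 30.0
time: 10.77
tool_pos: [0.5164, 0.2222, 0.0788]
ee_rot: [3.139, -0.0, 1.893]
wrist_force: [-1.0, -0.4, -4.1]
width: 0.0472
finger_force: 30.0
[-0.007, -0.008, 0.07, 0.006, -0.0, -0.001] rows>=0.3
--
[0.0, -0.0, 0.075, -0.0, -0.0, 0.0] rows>=0.4
--
```

View pics/t5.png

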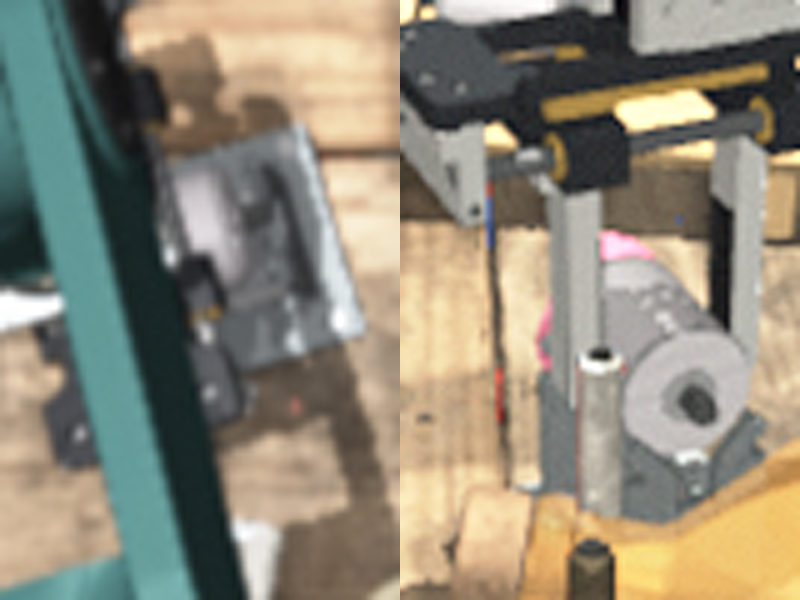

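```bash
python3 -m handwheel '[[-0.01,-0.006,0,0,0,0],[-0.01,-0.006,0.03,0,0,0],[-0.01,-0.006,0.05,0,0,0],[-0.01,-0.006,0.05,0,0,0]]'
python3 -m handwheel '[[0,0,0.02,0,0,0],[0,0,0.04,0,0,0],[0,0,0.04,0,0,0],[0,0,0.04,0,0,0]]'
python3 - <<'E'
from h import *
plan(stand(.068),stand(.06));print(robot.get_obs()["wrist_torque"])
E
```

```text
time: 11.2
tool_pos: [0.515, 0.2198, 0.0676]
ee_rot: [3.141, -0.0, 1.893]
wrist_force: [-0.4, -0.8, -4.6]
width: 0.0471
finger_force: 30.0
time: 11.53
tool_pos: [0.5156, 0.22, 0.0603]
ee_rot: [3.139, -0.0, 1.893]
wrist_force: [-0.8, -0.2, -4.3]
width: 0.0474
finger_force: 30.0
[0.002, 0.0, 0.038, 0.004, -0.0, -0.001] rows>=0.2
--
[0.0, -0.0, 0.04, -0.0, 0.0, 0.0] rows>=0.2
--
[-0.07854188  0.07367806  0.03644893]
```

No contact forces, and the drum (z about 75 mm) is in the flare between the cheeks. I'll keep lowering gently.

```bash
python3 -m handwheel '[[0,0,0.02,0,0,0],[0,0,0.035,0,0,0],[0,0,0.035,0,0,0],[0,0,0.035,0,0,0]]'
python3 -m handwheel '[[0,0,0.01,0,0,0],[0,0,0.02,0,0,0],[0,0,0.02,0,0,0],[0,0,0.02,0,0,0]]'
```

```text
time: 11.87
tool_pos: [0.5158, 0.2201, 0.0536]
ee_rot: [3.139, -0.0, 1.893]
wrist_force: [0.3, 0.0, -4.2]
width: 0.0474
finger_force: 30.0
time: 12.2
tool_pos: [0.5158, 0.2201, 0.0497]
ee_rot: [3.139, -0.0, 1.893]
wrist_force: [-0.9, 0.2, -4.5]
width: 0.0472
finger_force: 30.0
```

```bash
python3 -m handwheel '[[0,0,0.01,0,0,0],[0,0,0.02,0,0,0],[0,0,0.02,0,0,0],[0,0,0.02,0,0,0]]'
python3 - <<'E'
from h import *
s=viewer.snapshot("side")[:,:,::-1]
cv2.imwrite("pics/t6.png",cv2.resize(s[230:310,250:320],(525,600),interpolation=cv2.INTER_CUBIC))
print(((proj("side",[cur()[0]+RS@OFF+RS[:,0]*.044])-[250,230])*7.5))
E
```

```text
time: 12.53
tool_pos: [0.5158, 0.2201, 0.0456]
ee_rot: [3.139, -0.0, 1.893]
wrist_force: [-0.1, -0.2, -3.9]
width: 0.0472
finger_force: 30.0
[[385.65989109 435.64007023]]
```

View pics/t6.png

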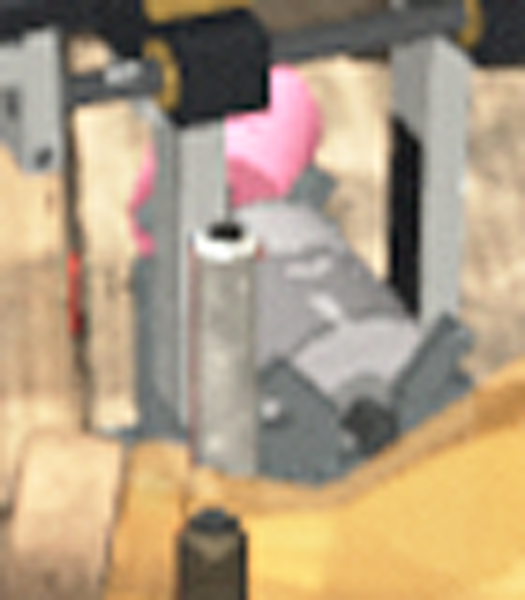

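```bash
python3 -m handwheel '[[0,0,0.008,0,0,0],[0,0,0.015,0,0,0],[0,0,0.015,0,0,0]]'
python3 -m handwheel '[[0,0,0.005,0,0,0],[0,0,0.01,0,0,0],[0,0,0.01,0,0,0]]'
```

```text
time: 12.83
tool_pos: [0.5163, 0.2203, 0.0449]
ee_rot: [3.137, -0.0, 1.893]
wrist_force: [-3.2, -1.4, 4.5]
width: 0.0469
finger_force: 30.0
time: 13.08
tool_pos: [0.5164, 0.2203, 0.0447]
ee_rot: [3.137, -0.0, 1.893]
wrist_force: [-7.1, -1.8, 11.5]
width: 0.0475
finger_force: 30.0
```

Bottomed in the slot: contact came at the expected height, z about 60 mm. Release and back off straight up.

```bash
python3 -m handwheel '[[0,0,-0.02,0,0,0],[0,0,-0.02,0,0,0],[0,0,-0.02,0,0,0],[0,0,-0.02,0,0,0]]' 
python3 -m handwheel '[[0,0,0,0,0,0],[0,0,0,0,0,0],[0,0,0,0,0,0],[0,0,0,0,0,0],[0,0,0,0,0,0],[0,0,0,0,0,0],[0,0,0,0,0,0],[0,0,0,0,0,0]]' -1
python3 -m handwheel '[[0,0,-0.1,0,0,0],[0,0,-0.25,0,0,0],[0,0,-0.4,0,0,0],[0,0,-0.6,0,0,0],[0,0,-0.8,0,0,0],[0,0,-1,0,0,0],[0,0,-1,0,0,0],[0,0,-1,0,0,0]]'
python3 -m handwheel '[[0.2,0,0,0,0,0],[0.4,0,0,0,0,0],[0.6,0,0,0,0,0],[0.8,0,0,0,0,0],[0.8,0,0,0,0,0],[0.8,0,0,0,0,0],[0.8,0,0,0,0,0]]'
python3 - <<'E'
from h import *
a=viewer.snapshot("top")[:,:,::-1];s=viewer.snapshot("side")[:,:,::-1]
o=np.zeros((600,800,3),np.uint8)
o[:360,:360]=cv2.resize(a[180:240,165:225],(360,360),interpolation=cv2.INTER_CUBIC)
o[:360,360:]=cv2.resize(s[240:300,256:329],(440,360),interpolation=cv2.INTER_CUBIC)
o[360:,:400]=cv2.resize(s[165:245,190:323],(400,240))
o[360:,400:520]=cv2.resize(a[125:275,290:365],(120,240))
cv2.imwrite("pics/f.png",o)
P=lambda X:(((proj("top",[X])-[165,180])*6).round(),((proj("side",[X])-[256,240])*6+[360,0]).round())
for y in(.044,-.044,.03,-.03):print(y,P(W(STAND,[[0,y,.06]])[0]))
E
```

```text
time: 13.42
tool_pos: [0.5164, 0.2203, 0.045]
ee_rot: [3.137, -0.0, 1.893]
wrist_force: [-0.8, -0.3, -0.4]
width: 0.0473
finger_force: 30.0
time: 14.08
tool_pos: [0.516, 0.2201, 0.0449]
ee_rot: [3.138, -0.0, 1.893]
wrist_force: [-0.3, -0.3, -0.7]
width: 0.0932
finger_force: 0.0
time: 14.75
tool_pos: [0.5169, 0.2204, 0.2489]
ee_rot: [3.131, -0.0, 1.893]
wrist_force: [0.0, -0.1, -0.9]
width: 0.0939
finger_force: 0.0
time: 15.33
tool_pos: [0.4642, 0.3711, 0.2429]
ee_rot: [-3.142, 0.001, 1.894]
wrist_force: [-0.1, -0.4, -0.3]
width: 0.0941
finger_force: 0.0
0.044 (array([[ 57., 225.]]), array([[634., 292.]]))
-0.044 (array([[263., 159.]]), array([[512., 140.]]))
0.03 (array([[ 89., 214.]]), array([[613., 266.]]))
-0.03 (array([[230., 169.]]), array([[529., 162.]]))
```

View pics/f.png

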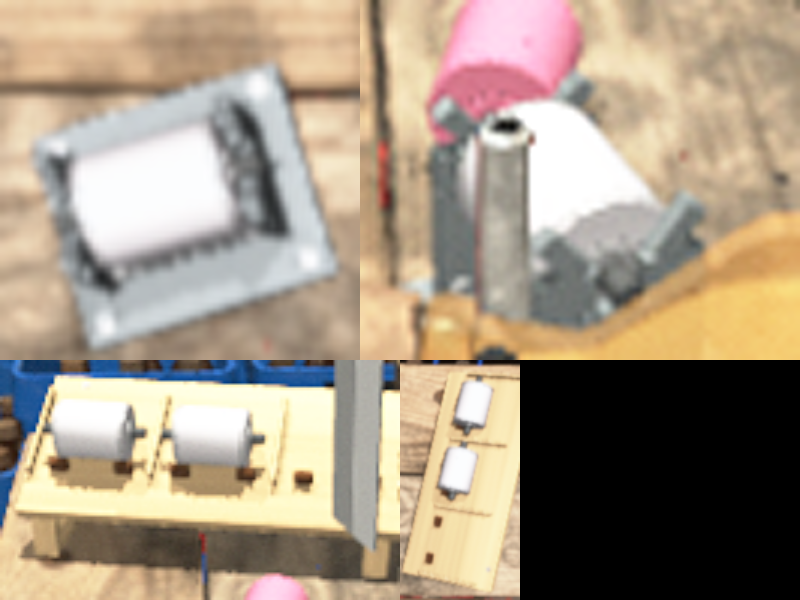

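The drum is level in the stand: the front axle sits at the slot bottom (620,270), and the body is between the cheeks. Both empty drums lie on their chocks and the gripper is clear.

```bash
python3 -c "
from bench import robot
print(robot.close_job())"
```

```text
the job is handed in; nothing more can be done
None
```

The full drum, from the near bay, weighed about 4.5 N and now sits in both slots of the stand. I weighed only the middle drum (1.2 N, empty) and put it back on its chocks, left the far drum untouched, and handed the job in at about 15 s without seeing a verdict.

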